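# Seat the filter drawer, then crack the stuck chamber lid and hold it ajar

### The arm

A 6-joint arm with a two-finger parallel gripper is mounted at the origin on the work surface. World frame = base frame: x ahead of the robot, y to its left, z up, the work surface at z = 0. Lengths are in m, angles in rad, forces in N, time in s.
With the tool pointing down it reaches from about 0.325 to 0.85 m from the base axis. Payload 4.4 kg.
Tool frame: the origin (TCP) lies on the front face of the gripper's body, between the roots of the fingers; the fingertips stand 97 mm ahead of it and the grasp point (between the pads) lies 78 mm ahead of it; z points along the fingers, y is the direction in which the jaws open and shut (so a half turn about z gives the same grasp; the last joint's range is limited). The gripper opens to 94 mm and grips with 3 to 60 N. Pads are 16 mm wide; open, the fingers measure 119 mm over their backs; the gripper's body (75 mm by 177 mm) begins 78 mm behind the grasp point.
Start: joints at [-1.397, 0.207, 1.542, -0, 1.393, -0.15], TCP at [0.183, -0.545, 0.303] pointing down, gripper open.
Joint ranges: [-2.73, 2.73], [-0.86, 2.22], [0.23, 2.46], [-1.11, 4.25], [0.08, 2.63], [-2.82, 2.82]. Speed limits (rad/s): [2.79, 2.79, 3.14, 3.14, 3.14, 3.14].

### API

Orientations are given as a unit quaternion [x, y, z, w].
In Python, from workcell import env, imaging gives the robot as it stands.
- The arm moves only by the tool jog_arm, never from a script. Its argument "plan" is a list that holds one entry, the list of rows, each a list of 7 numbers: the turn, a rotation vector about the tool's x, y, z in rad, then the shift along the tool's x, y, z in mm, then the finger opening in mm, from 0 to 94. In form: [[[wx, wy, wz, x, y, z, claw], ...]]. A call has 1 to 8 rows; each row shifts and turns the commanded pose from where the row before left it, along the tool's axes as they then stand; what a row does not reach is not made up. A row lasts 1/8 s, in which the tool goes at most 62.5 mm and 10.7 degrees, less where a joint would pass 70% of its speed; a pose out of reach is approached as far as the arm can. A call with a gripper value outside its range is refused whole. The fingers move at their own pace and stop on an object; the grip force is fixed at half the most. Time passes only in rows, so rows that do not move let the fingers close. It gives the time, the measured TCP pose, the force and the opening at its end, in the units of the state.
- env.get_state(): the state, without advancing time (a new reading comes with each control period).
- imaging.camera(name): name is "side" or "top" or "wrist"; returns (picture, depth): 420x560x3 uint8, red, green, blue; 420x560 float32, m along the optical axis (not along the pixel's ray), 0 where there is no reading.
- imaging.calibration(name): a dict with "intrinsics" (3x3 intrinsics, pixels), "cam_to_world" (4x4, takes a point from camera to world coordinates); the wrist camera has in their place "mount" (4x4, takes a point from camera to tool coordinates, whose origin is the TCP and whose axes are the flange's). Camera axes: x right, y down, z forward; pixel columns grow to the right and rows downward; lengths in m; the calibration is good to about 2 mm. A picture is of the moment at which its call begins: read the wrist's pose just before it. calibration takes no time and is no camera call.
- env.job_done(): hands the job in, once; it reports no verdict.
Trained networks look in the newest picture that a camera, given by its name, has taken for a name from the list of things; names that differ only in an ending like _2 or _b are one class to them, and where a whole thing is asked for, a point or a joint stands for the part that bears it (a point fixed in the world has none). Each returns a list of dicts, best first, with "conf" (0 to 1); they miss things now and then, are a little off and sometimes report something else, mostly with a low value. They report only what shows in the picture. A call takes as long as a camera call.
- imaging.outline_of(camera, thing): "mask" (420x560 bool, what is visible of it) and "position" ([column, row] in pixels, amid what is visible of it).
- imaging.place_of(camera, thing): "position" ([column, row] in pixels: a listed point, or the origin of a listed thing).
The state is a dict: "clock": time; "joint_positions": joint angles; "joint_vel": joint speeds; "joint_efforts": joint torques, N m; "eef_pos": TCP position; "tool_rot": TCP orientation; "wrist_force": force on the tool from outside, world axes, zero at the start; "ft_torque": the same for the moment, N m; "grip_width": finger opening in m.
Only numpy, scipy, OpenCV 4.12 (cv2) and the standard library are available. Lean on these libraries where they do the work, as an engineer would, in place of code of your own. Each camera call takes 0.05 s, during which the arm holds its last target. There are 200 camera calls.

### The job

Get the leak-test chamber ready to air out through its filter: push its open filter drawer fully home until it seats at its detent, and only then take the handle of the stuck lid and pull it up past the sticky seal. Finish still holding the lid by its handle, steady and slightly open, its front edge about two centimetres up, and never let it fly up beyond five. Keep the drawer home and leave the other things on the bench alone.

Things in the scene. Friction and masses are not known exactly. Their poses are not given: they have to be found in the camera images.
- filter_drawer (a joint): How far the drawer stands out, in m: 0 = fully home against its stop. Slides level; starts 0.035 to 0.06 out, 0.09 at most. About 2 N moves it; at 9 mm out a sprung detent takes 6 to 10 N to push past; inside 4 mm the detent pulls it home and keeps it there.
- drawer_front (a point): Centre of the outer face of the drawer's flat grey front panel (150 wide, 50 high; this point is 33 mm above the bench); moves with the drawer. x points level into the chamber (the way to push), y left along the panel, z up. No handle, just a dark finger mark.
- chamber: The unit, fixed to the bench: a grey base 240 deep, 200 wide, 70 mm high, and on its rear an aluminium box 170 deep, its lid's top 184 mm above the bench. Origin on the bench; x points from drawer side to hinge side, z up. Base front at x -100, drawer face when home at x -112, lid front edge at x -38, hinge at x 140 mm.
- chamber_lid: The lid: a flat aluminium plate, 178 mm from hinge to front edge, 204 wide, 12 thick, with a round sight glass. Origin: middle of its hinge axis (y) at the back, 178 mm above the bench; x points away from the handle, z up when shut. Lifting the handle, the force builds up over the first few mm to 12 to 20 N in all; within 5 mm the seal lets go suddenly and just the weight, 2 to 5 N, is left. Let go, it falls shut.
- lid_handle (a point): Dark round steel bar handle near the lid's front edge; this point is the bar's centre. Bar 12 mm thick, 90 long along its y (level, parallel to the drawer's panel), a 12 mm post at each end; centre line 38 mm above the lid's top (gap below is free), 222 mm above the bench when shut. x points level to the hinge when shut, z up. In the lid's axes it lies at x -145, z +44 mm from the hinge.
- lid_front_edge (a point): Middle of the lid's front edge (drawer side), half-way up its thickness, 178 mm from the hinge axis: 178 mm above the bench when the lid is shut, 198 mm when the front edge is 20 mm up.
- meter: Bystander: grey handheld meter lying on the bench beside the chamber, 150 x 75 x 30 mm, origin under its centre, x along its length. Leave alone.
- gauge: Bystander: loose round black dial gauge, 52 mm across, 22 mm high, lying on the bench, origin under its centre. Leave alone.
- bottle: Bystander: white plastic bottle, 60 mm across, 150 mm high, standing on the bench beside the chamber, origin under its centre. Leave alone.

How it is judged:
By the outcome, as a careful person would: the job done as asked, in the order asked, and still so for the second after the job is handed in, while the arm keeps its last pose, push and grip.
It also fails if it takes over 51 s, if anything falls off the work surface, if the arm or the gripper's body presses on something with over 40 N, if the wrist force passes 120 N, or if a joint passes its speed limit or range.

## Working session

There is one attempt and no reset: what is moved stays moved. The work goes in short steps, Python scripts to look and compute and a tool call to move; the robot and the scene stay as the last step left them, time stands still between calls to the robot, and variables do not carry over. Pictures are saved under pics/ and viewed, about 8 in all and at most 12, crops included, and the job is handed in when it is done.

Besides the shell and the picture viewer there is one more tool, called in YAML: its name, and indented under it one key for each argument. jog_arm: Moves the arm, as the interface text tells. Its arguments: {"type":"object","properties":{"plan":{"type":"array"}},"required":["plan"]}

```bash
mkdir -p pics; cat > h.py <<'E'
import numpy as np, cv2
from scipy.spatial.transform import Rotation as R
from workcell import env, imaging
def T():
    s=env.get_state(); M=np.eye(4); M[:3,:3]=R.from_quat(s["tool_rot"]).as_matrix(); M[:3,3]=s["eef_pos"]; return M
def c2w(cam):
    c=imaging.calibration(cam)
    return np.array(c["intrinsics"]), (T()@np.array(c["mount"]) if cam=="wrist" else np.array(c["cam_to_world"]))
def ray(cam,uv,z):  # intersect pixel ray with height z
    K,M=c2w(cam); d=M[:3,:3]@np.linalg.solve(K,[*uv,1]); return M[:3,3]+d*(z-M[2,3])/d[2]
def cloud(cam,depth):
    K,M=c2w(cam); v,u=np.indices(depth.shape)
    p=np.stack([(u-K[0,2])/K[0,0]*depth,(v-K[1,2])/K[1,1]*depth,depth],-1)
    return p@M[:3,:3].T+M[:3,3]
E
python3 - <<'E'
from h import *
np.set_printoptions(precision=4,suppress=True)
Z=dict(drawer_front=.033,chamber=0,lid_handle=.222,lid_front_edge=.178,chamber_lid=.178,meter=0,gauge=0,bottle=0)
ims=[]
for cam in("top","side"):
    p,d=imaging.camera(cam); W=cloud(cam,d); im=p[:,:,::-1].copy()
    for n,z in Z.items():
        for r in imaging.place_of(cam,n)[:1]:
            u,v=r["position"]; print(cam,n,np.round(r["conf"],2),np.round([u,v]),ray(cam,(u,v),z),W[int(np.clip(v,0,419)),int(np.clip(u,0,559))])
            cv2.circle(im,(int(u),int(v)),3,(0,0,255),-1); cv2.putText(im,n,(int(u)+4,int(v)),0,.4,(0,0,255))
    cv2.imwrite(f"pics/{cam}1.png",im)
print(env.get_state())
E
```

```text
top chamber 0.61 [368. 227.] [ 0.6137 -0.1551  0.    ] [ 0.595  -0.1245  0.129 ]
top lid_handle 0.67 [393. 211.] [ 0.609  -0.1525  0.222 ] [ 0.6094 -0.1494  0.2288]
top lid_front_edge 0.75 [382. 226.] [ 0.589 -0.143  0.178] [ 0.5896 -0.1407  0.1846]
top chamber_lid 0.56 [402. 143.] [ 0.755  -0.1984  0.178 ] [ 0.8231 -0.2586 -0.0007]
top meter 0.57 [284. 206.] [0.6727 0.0396 0.    ] [0.6689 0.0407 0.0282]
top gauge 0.82 [447. 297.] [ 0.4453 -0.3217  0.    ] [ 0.4468 -0.311   0.0219]
top bottle 0.84 [451. 236.] [ 0.5856 -0.3492  0.    ] [ 0.5795 -0.3183  0.0667]
side drawer_front 0.93 [349. 210.] [ 0.4549 -0.1088  0.033 ] [ 0.4561 -0.1013  0.0394]
side chamber 0.82 [285. 199.] [ 0.6331 -0.1708  0.    ] [ 0.6156 -0.0623  0.0725]
side lid_handle 0.95 [291. 128.] [ 0.6199 -0.1506  0.222 ] [ 0.6177 -0.136   0.2286]
side lid_front_edge 0.83 [303. 149.] [ 0.5861 -0.1324  0.178 ] [ 0.5874 -0.1294  0.1796]
side chamber_lid 0.85 [244. 132.] [ 0.7527 -0.1935  0.178 ] [ 0.7514 -0.1845  0.1844]
side meter 0.84 [247. 243.] [0.6831 0.037  0.    ] [0.6747 0.0696 0.0296]
side gauge 0.7 [355. 179.] [ 0.4502 -0.3274  0.    ] [ 0.4507 -0.2943  0.0193]
side bottle 0.72 [311. 170.] [ 0.5848 -0.3486  0.    ] [ 0.5701 -0.2068  0.0809]
{'clock': 0.9, 'joint_positions': array([-1.3965,  0.2066,  1.5415, -0.    ,  1.3935, -0.1505]), 'joint_vel': array([-0.0004,  0.003 , -0.0004,  0.0007,  0.0015,  0.0015]), 'joint_efforts': array([ -0.0001, -37.0879, -28.1767,   0.0699,   0.0274,  -0.    ]), 'eef_pos': array([ 0.1835, -0.5449,  0.3027]), 'tool_rot': array([ 0.9868,  0.1617, -0.    ,  0.    ]), 'wrist_force': array([0.0139, 0.0523, 0.3793]), 'ft_torque': array([-0.0575, -0.0222,  0.0252]), 'grip_width': 0.09414521131828059}
```

```bash
python3 - <<'E'
from h import *
np.set_printoptions(precision=4,suppress=True)
for cam in("side","top"):
    p,d=imaging.camera(cam); W=cloud(cam,d)
    ok=(d>0)&(W[...,0]>.4)&(abs(W[...,1])<.45)
    m=ok&(abs(W[...,2]-.184)<.006)
    m=cv2.morphologyEx(m.astype(np.uint8),cv2.MORPH_OPEN,np.ones((3,3)))>0
    r=cv2.minAreaRect(W[m][:,:2].astype(np.float32)); print(cam,"lid",m.sum(),r, np.median(W[m][:,2]))
    for n in("lid_handle","drawer_front"):
        o=imaging.outline_of(cam,n)
        if not o: continue
        o=o[0]; q=W[o["mask"]&(d>0)]
        if n=="lid_handle":
            q=q[(q[:,2]>.215)&(q[:,2]<.24)]
            print(n,o["conf"],len(q),cv2.minAreaRect(q[:,:2].astype(np.float32)),q.mean(0),np.percentile(q[:,2],95))
        else:
            q=q[(q[:,2]>.015)&(q[:,2]<.052)]
            for yaw in(-19.,):
                c=q[:,:2]; l=cv2.fitLine(c.astype(np.float32),cv2.DIST_HUBER,0,.001,.001).ravel(); print(n,o["conf"],len(q),l,np.degrees(np.arctan2(l[1],l[0])),q.min(0),q.max(0))
E
```

```text
side lid 2455 ((0.6670616865158081, -0.16814932227134705), (0.207257479429245, 0.17961592972278595), 70.37812042236328) 0.18506651871498797
lid_handle 0.8 142 ((0.6142268180847168, -0.14893823862075806), (0.10081939399242401, 0.011664511635899544), 69.66281127929688) [ 0.6146 -0.1427  0.2251] 0.2289130524383259
drawer_front 0.92 1340 [ 0.25    0.9683  0.4998 -0.0972] 75.52359 [ 0.4349 -0.1906  0.015 ] [ 0.5541 -0.0241  0.052 ]
top lid 8912 ((0.6645285487174988, -0.16987629234790802), (0.20429418981075287, 0.17905987799167633), 70.62825775146484) 0.1837798004655234
lid_handle 0.73 377 ((0.6117795705795288, -0.15035994350910187), (0.1003207117319107, 0.012107529677450657), 70.88130950927734) [ 0.611  -0.15    0.2258] 0.2287502330400331
drawer_front 0.85 1871 [ 0.3332  0.9428  0.4952 -0.1114] 70.53557 [ 0.4309 -0.1864  0.015 ] [ 0.5473 -0.028   0.0518]
```

View pics/side1.png

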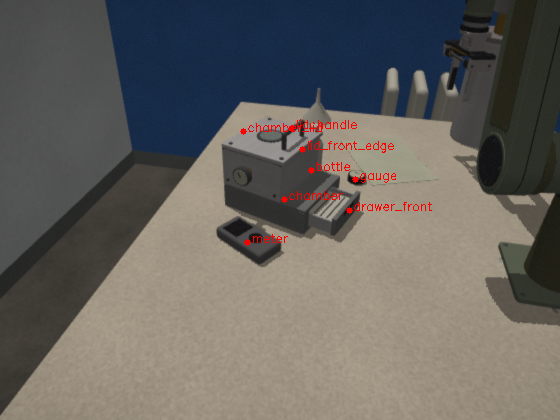

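View pics/top1.png

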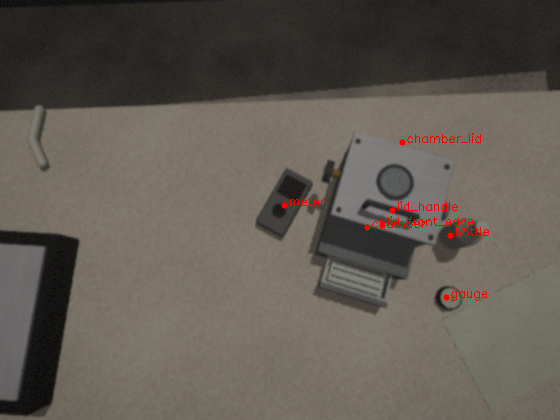

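The side view shows the chamber with its drawer open (face at about 349,210) and the lid handle at (291,128). The top view agrees: meter at (284,206), bottle at (451,236), gauge at (447,297). From both, I get a chamber yaw of about -19.5°, an origin near (0.617, -0.152), and the drawer about 55 mm out. I'll turn the tool square to the panel and go to its front.

jog_arm:
  plan:
    - [[0,0,0.166,0,0,0,0],[0,0,0.166,0,0,0,0],[0,0,0.166,0,0,0,0],[0,0,0.166,0,0,0,0],[0,0,0,7,-57,0,0],[0,0,0,7,-57,0,0],[0,0,0,7,-57,0,0],[0,0,0,7,-57,0,0]]

```text
clock: 2.2
eef_pos: [0.2863, -0.3377, 0.3028]
tool_rot: [0.986, -0.169, 0.0, 0.0]
wrist_force: [0.2, -0.6, 0.4]
grip_width: 0.0172
```

jog_arm:
  plan:
    - [[0,0,0,7,-57,0,0],[0,0,0,7,-57,0,0],[0,0,0,7,-57,0,0],[0,0,0,7,-57,0,0],[0,0,0,7,-57,0,0],[0,0,0,0,0,0,0],[0,0,0,0,0,0,0]]

```text
clock: 3.08
eef_pos: [0.4135, -0.0823, 0.3027]
tool_rot: [0.986, -0.168, -0.0, 0.0]
wrist_force: [-0.2, -0.4, -0.1]
grip_width: 0.0004
```

Look with the wrist camera from here.

```bash
python3 - <<'E'
from h import *
np.set_printoptions(precision=4,suppress=True)
M=T(); print(M); p,d=imaging.camera("wrist"); W=cloud("wrist",d)
im=p[:,:,::-1].copy()
o=np.array([.6174,-.1521]); a=np.radians(-19.45); u=np.array([np.cos(a),np.sin(a)]); v=np.array([-u[1],u[0]])
for n,z in dict(drawer_front=.033,lid_handle=.222,lid_front_edge=.178).items():
    for r in imaging.place_of("wrist",n)[:1]:
        q=ray("wrist",r["position"],z); w=q[:2]-o; print(n,r["conf"],r["position"],q,w@u,w@v); cv2.circle(im,tuple(int(t) for t in r["position"]),4,(0,0,255),-1)
P=W[d>0]; C=np.c_[(P[:,:2]-o)@u,(P[:,:2]-o)@v,P[:,2]]
s=C[(C[:,2]>.053)&(C[:,2]<.062)&(C[:,0]<-.12)&(C[:,0]>-.2)&(abs(C[:,1])<.09)]
print("panel top",len(s),np.percentile(s,[1,10,50,90,99],axis=0))
for y in(-.06,-.03,0,.03,.06):
    k=s[abs(s[:,1]-y)<.01]; print(y,len(k),np.percentile(k[:,0],[2,50,98]) if len(k) else 0)
cv2.imwrite("pics/w1.png",im)
E
```

```text
[[ 0.9433 -0.3319 -0.0003  0.4135]
 [-0.3319 -0.9433 -0.0007 -0.0823]
 [-0.      0.0007 -1.      0.3027]
 [ 0.      0.      0.      1.    ]]
drawer_front 0.64 [276.8, 140.3] [ 0.4584 -0.0987  0.033 ] -0.16772094858129205 -0.0025964400045040497
panel top 2347 [[-0.1706 -0.0751  0.0552]
 [-0.1695 -0.0617  0.0562]
 [-0.1644 -0.0025  0.0575]
 [-0.1598  0.0572  0.0585]
 [-0.1589  0.0706  0.0593]]
-0.06 315 [-0.1706 -0.1644 -0.159 ]
-0.03 322 [-0.1706 -0.1646 -0.159 ]
0 321 [-0.1705 -0.1643 -0.159 ]
0.03 314 [-0.1705 -0.1642 -0.1589]
0.06 318 [-0.1704 -0.1641 -0.1589]
```

View pics/w1.png

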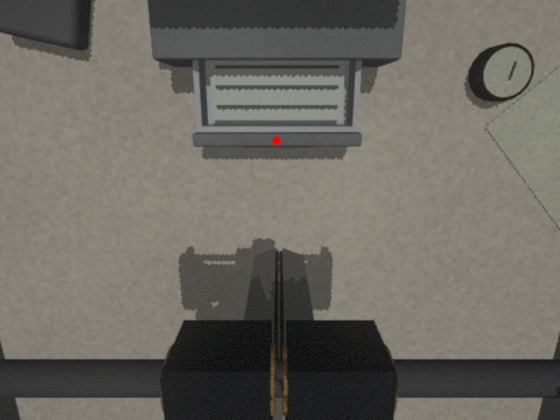

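The wrist view shows the panel square on at (277,140), centred ahead of the fingers, with its face about 58 mm out. Now I'll go down and approach.

jog_arm:
  plan:
    - [[0,0,0,0,0,60,0],[0,0,0,0,0,60,0],[0,0,0,0,0,50,0],[0,0,0,0,0,14,0],[0,0,0,12,0,0,0],[0,0,0,12,0,0,0],[0,0,0,6,0,0,0],[0,0,0,0,0,0,0]]

```text
clock: 4.28
eef_pos: [0.4434, -0.0927, 0.1199]
tool_rot: [0.986, -0.169, 0.001, 0.0]
wrist_force: [0.4, 0.3, -0.9]
grip_width: 0.0007
```

jog_arm:
  plan:
    - [[0,0,0,5,0,0,0],[0,0,0,5,0,0,0],[0,0,0,6,0,0,0],[0,0,0,6,0,0,0],[0,0,0,6,0,0,0],[0,0,0,6,0,0,0],[0,0,0,6,0,0,0],[0,0,0,6,0,0,0]]

```text
clock: 5.28
eef_pos: [0.4855, -0.1075, 0.1185]
tool_rot: [0.986, -0.169, -0.0, -0.0]
wrist_force: [-1.7, 2.2, -0.4]
grip_width: 0.0006
```

jog_arm:
  plan:
    - [[0,0,0,4,0,0,0],[0,0,0,3,0,0,0],[0,0,0,2,0,0,0],[0,0,0,2,0,0,0],[0,0,0,2,0,0,0],[0,0,0,0,0,0,0]]

```text
clock: 6.02
eef_pos: [0.4961, -0.1113, 0.1184]
tool_rot: [0.986, -0.169, -0.002, -0.0]
wrist_force: [-4.8, 1.1, 3.2]
grip_width: 0.0007
```

jog_arm:
  plan:
    - [[0,0,0,2,0,0,0],[0,0,0,2,0,0,0],[0,0,0,0,0,0,0]]

```text
clock: 6.4
eef_pos: [0.5024, -0.1136, 0.1191]
tool_rot: [0.986, -0.169, 0.001, 0.0]
wrist_force: [-0.3, -0.0, -0.4]
grip_width: 0.0003
```

jog_arm:
  plan:
    - [[0,0,0,2,0,0,0],[0,0,0,1,0,0,0],[0,0,0,0,0,0,0]]

```text
clock: 6.78
eef_pos: [0.5034, -0.1138, 0.1185]
tool_rot: [0.986, -0.169, -0.001, -0.0]
wrist_force: [-5.3, 1.3, 3.9]
grip_width: 0.0007
```

jog_arm:
  plan:
    - [[0,0,0,1,0,0,0],[0,0,0,1,0,0,0],[0,0,0,0,0,0,0]]

```text
clock: 7.15
eef_pos: [0.5037, -0.1139, 0.1182]
tool_rot: [0.986, -0.169, -0.003, -0.0]
wrist_force: [-8.7, 2.9, 8.0]
grip_width: 0.0004
```

jog_arm:
  plan:
    - [[0,0,0,-8,0,0,0],[0,0,0,-30,0,0,0],[0,0,0,-40,0,0,0],[0,0,0,0,0,-60,0],[0,0,0,0,0,-60,0],[0,0,0,0,0,-60,0],[0,0,0,0,0,-30,0],[0,0,0,0,0,0,0]]

```text
clock: 8.15
eef_pos: [0.4343, -0.0895, 0.332]
tool_rot: [0.986, -0.169, 0.005, 0.001]
wrist_force: [0.3, 0.5, -0.7]
grip_width: 0.0009
```

```bash
python3 - <<'E'
from h import *
np.set_printoptions(precision=4,suppress=True)
p,d=imaging.camera("wrist"); W=cloud("wrist",d)
o=np.array([.6174,-.1521]); a=np.radians(-19.45); u=np.array([np.cos(a),np.sin(a)]); v=np.array([-u[1],u[0]])
P=W[d>0]; C=np.c_[(P[:,:2]-o)@u,(P[:,:2]-o)@v,P[:,2]]
s=C[(C[:,2]>.05)&(C[:,2]<.064)&(C[:,0]<-.09)&(C[:,0]>-.2)&(abs(C[:,1])<.07)]
print("panel top",len(s),np.percentile(s,[1,10,50,90,99],axis=0))
b=C[(C[:,2]>.066)&(C[:,2]<.075)&(C[:,0]<-.05)&(C[:,0]>-.2)&(abs(C[:,1])<.09)]
print("base top",len(b),np.percentile(b,[1,50,99],axis=0))
l=C[(abs(C[:,2]-.184)<.006)]; print("lid",len(l),np.percentile(l,[1,50,99],axis=0) if len(l) else 0)
cv2.imwrite("pics/w2.png",p[:,:,::-1]); print(env.get_state()["eef_pos"])
E
```

```text
panel top 2024 [[-0.1146 -0.0686  0.0512]
 [-0.1137 -0.0555  0.0532]
 [-0.1083  0.0005  0.0545]
 [-0.1038  0.0564  0.0555]
 [-0.1029  0.0687  0.0566]]
base top 9179 [[-0.1015 -0.088   0.066 ]
 [-0.0764 -0.0023  0.0667]
 [-0.0502  0.0879  0.0683]]
lid 0 0
[ 0.4331 -0.089   0.3294]
```

View pics/w2.png

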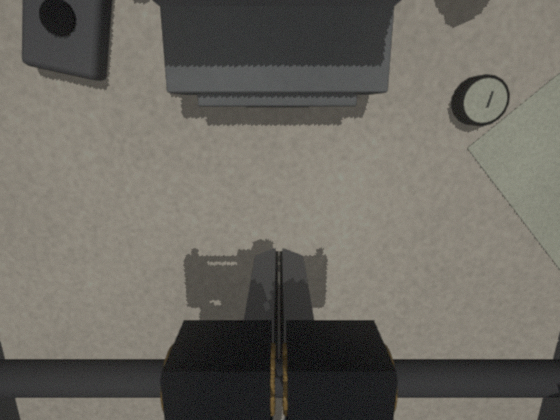

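The panel now sits about 12.5 mm proud of the base front, which matches a home face of 12 mm. The snap through the detent and the hard stop I felt agree with this. The wrist view shows the panel at (277,102) snug against the base, with the gauge untouched. Next I'll turn the jaws across the handle bar.

jog_arm:
  plan:
    - [[0,0,-0.1745,0,0,-5,94],[0,0,-0.1745,0,0,-5,94],[0,0,-0.1745,0,0,-5,94],[0,0,-0.1745,0,0,-5,94],[0,0,-0.1745,0,0,-5,94],[0,0,-0.1745,0,0,-5,94],[0,0,-0.1745,0,0,0,94],[0,0,-0.1745,0,0,0,94]]

```text
clock: 9.2
eef_pos: [0.4318, -0.0885, 0.3557]
tool_rot: [0.862, 0.507, -0.001, -0.002]
wrist_force: [0.1, -0.4, 0.0]
grip_width: 0.0768
```

jog_arm:
  plan:
    - [[0,0,-0.1745,0,0,0,94],[0,0,0,0,50,0,94],[0,0,0,0,50,0,94],[0,0,0,0,50,0,94],[0,0,0,0,40,0,94],[0,0,0,0,0,0,94],[0,0,0,0,0,0,94]]

```text
clock: 10.07
eef_pos: [0.6107, -0.1517, 0.356]
tool_rot: [0.816, 0.577, -0.001, -0.002]
wrist_force: [-0.0, 0.9, -0.4]
grip_width: 0.0938
```

```bash
python3 - <<'E'
from h import *
np.set_printoptions(precision=4,suppress=True)
M=T(); print(M); ims=[]
for cam in("wrist","top","side"):
    p,d=imaging.camera(cam); W=cloud(cam,d)
    if cam=="wrist": cv2.imwrite("pics/w3.png",p[:,:,::-1])
    for r in imaging.place_of(cam,"lid_handle")[:1]:
        q=ray(cam,r["position"],.222); print(cam,r["conf"],r["position"],q,"tool:",(M[:3,:3].T@(q-M[:3,3])))
    for o in imaging.outline_of(cam,"lid_handle")[:1]:
        q=W[o["mask"]&(d>0)]; q=q[(q[:,2]>.215)&(q[:,2]<.235)]
        if len(q)>30: print(cam,"mask",len(q),cv2.minAreaRect(q[:,:2].astype(np.float32)),np.percentile(q[:,2],[5,50,95]))
E
```

```text
[[ 0.333   0.9429 -0.0041  0.6107]
 [ 0.9429 -0.333   0.0017 -0.1517]
 [ 0.0003 -0.0045 -1.      0.356 ]
 [ 0.      0.      0.      1.    ]]
wrist 0.95 [278.4, 238.5] [ 0.6094 -0.1517  0.222 ] tool: [-0.0005 -0.0006  0.134 ]
wrist mask 2860 ((0.6128309369087219, -0.1511443555355072), (0.10126996040344238, 0.011966511607170105), 70.42391204833984) [0.2241 0.2277 0.2293]
top 0.58 [392.7, 208.1] [ 0.6141 -0.153   0.222 ] tool: [-0.0001  0.0043  0.1339]
top mask 210 ((0.6172111630439758, -0.135352224111557), (0.06803373992443085, 0.012134529650211334), 71.0772476196289) [0.2219 0.2262 0.2287]
side 0.86 [293.7, 129.3] [ 0.6124 -0.1446  0.222 ] tool: [ 0.0072 -0.0001  0.134 ]
side mask 134 ((0.6144320964813232, -0.147355318069458), (0.10013805329799652, 0.011471516452729702), 71.0123519897461) [0.2179 0.2258 0.2295]
```

View pics/w3.png

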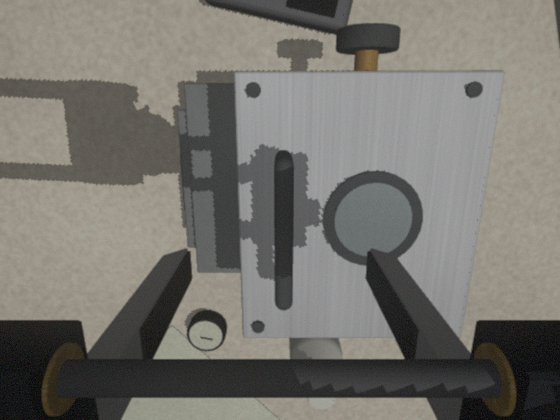

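The wrist view shows the handle bar centred between the open jaws at (284,230) and parallel to the pads. I'll go down and close on it.

jog_arm:
  plan:
    - [[0,0,0,1,2,30,94],[0,0,0,0,0,20,94],[0,0,0,0,0,7,94],[0,0,0,0,0,0,10],[0,0,0,0,0,0,10],[0,0,0,0,0,0,5],[0,0,0,0,0,0,5],[0,0,0,0,0,0,0]]

```text
clock: 11.52
eef_pos: [0.6139, -0.1518, 0.302]
tool_rot: [0.816, 0.577, 0.0, 0.0]
wrist_force: [0.4, 0.2, -0.4]
grip_width: 0.0476
```

jog_arm:
  plan:
    - [[0,0,0,0,0,0,0],[0,0,0,0,0,0,0],[0,0,0,0,0,0,0],[0,0,0,0,0,0,0]]

```text
clock: 12.02
eef_pos: [0.6135, -0.1517, 0.3016]
tool_rot: [0.816, 0.578, -0.0, -0.0]
wrist_force: [-1.2, 1.2, 0.7]
grip_width: 0.0107
```

jog_arm:
  plan:
    - [[0,0,0,0,0,0,0],[0,0,0,0,0,0,0],[0,0,0,0,0,0,0],[0.007,0,0,0,0.9,-1,0],[0.007,0,0,0,0.9,-1,0],[0,0,0,0,0,0,0]]

```text
clock: 12.78
eef_pos: [0.6149, -0.1522, 0.3023]
tool_rot: [0.816, 0.577, -0.005, -0.007]
wrist_force: [-4.1, 1.6, -4.0]
grip_width: 0.0106
```

jog_arm:
  plan:
    - [[0,0,0,0,0,-1,0],[0,0,0,0,0,-1,0],[0,0,0,0,0,0,0]]

```text
clock: 13.15
eef_pos: [0.6152, -0.1523, 0.3038]
tool_rot: [0.816, 0.577, -0.005, -0.007]
wrist_force: [0.5, -0.9, -12.8]
grip_width: 0.011
```

jog_arm:
  plan:
    - [[0,0,0,0,0,-0.5,0],[0,0,0,0,0,-0.5,0],[0,0,0,0,0,0,0]]

```text
clock: 13.52
eef_pos: [0.6164, -0.1527, 0.3087]
tool_rot: [0.816, 0.577, -0.003, -0.004]
wrist_force: [0.9, -1.3, -5.5]
grip_width: 0.011
```

jog_arm:
  plan:
    - [[0,0,0,0,0,-0.5,0],[0,0,0,0,0,-0.5,0],[0,0,0,0,0,0,0]]

```text
clock: 13.9
eef_pos: [0.6163, -0.1527, 0.3086]
tool_rot: [0.816, 0.577, -0.003, -0.004]
wrist_force: [3.0, -2.3, -5.5]
grip_width: 0.011
```

The seal let go at about 13–15 N, and the lid rose only about 7 mm at the handle. I'll follow the hinge arc slowly up to about 16 mm.

jog_arm:
  plan:
    - [[0.011,0,0,0,1.2,-1,0],[0.011,0,0,0,1.2,-1,0],[0.011,0,0,0,1.2,-1,0],[0.011,0,0,0,1.2,-1,0],[0.011,0,0,0,1.2,-1,0],[0.011,0,0,0,1.2,-1,0],[0,0,0,0,0,0,0],[0,0,0,0,0,0,0]]

```text
clock: 14.9
eef_pos: [0.6232, -0.1552, 0.3136]
tool_rot: [0.816, 0.577, -0.023, -0.032]
wrist_force: [5.5, -2.0, -6.6]
grip_width: 0.0115
```

```bash
python3 - <<'E'
from h import *
np.set_printoptions(precision=4,suppress=True)
o=np.array([.6174,-.1521]); a=np.radians(-19.45); u=np.array([np.cos(a),np.sin(a)]); v=np.array([-u[1],u[0]])
for cam in("side","top","wrist"):
    p,d=imaging.camera(cam); W=cloud(cam,d)
    cv2.imwrite(f"pics/{cam}4.png",p[:,:,::-1])
    m=imaging.outline_of(cam,"chamber_lid"); print(cam,len(m))
    P=W[(d>0)&m[0]["mask"]] if m else W[d>0]
    C=np.c_[(P[:,:2]-o)@u,(P[:,:2]-o)@v,P[:,2]]
    s=C[(C[:,0]>-.06)&(C[:,0]<.145)&(abs(C[:,1])<.1)&(C[:,2]>.178)&(C[:,2]<.212)]
    for x in(-.03,-.015,.02,.04,.06,.08,.1,.12):
        k=s[abs(s[:,0]-x)<.006]; print(x,len(k),np.percentile(k[:,2],[25,50,75]) if len(k)>5 else'')
    for n in ("lid_front_edge","drawer_front"):
        for r in imaging.place_of(cam,n)[:1]:
            u0,v0=map(int,r["position"]); print(n,r["conf"],r["position"],np.median(W[v0-1:v0+2,u0-1:u0+2].reshape(-1,3),0))
print(env.get_state()["eef_pos"],env.get_state()["wrist_force"])
E
```

```text
side 1
-0.03 285 [0.1956 0.1987 0.1998]
-0.015 158 [0.1977 0.1984 0.199 ]
0.02 103 [0.195  0.1955 0.1958]
0.04 102 [0.1934 0.1943 0.1962]
0.06 124 [0.1918 0.193  0.1951]
0.08 133 [0.1901 0.1909 0.1928]
0.1 133 [0.188  0.1886 0.1892]
0.12 139 [0.1866 0.1871 0.1878]
lid_front_edge 0.64 [305.0, 142.3] [ 0.5844 -0.1446  0.1919]
drawer_front 0.74 [308.9, 171.6] [ 0.576  -0.1874  0.0888]
top 1
-0.03 326 [0.1972 0.198  0.1989]
-0.015 326 [0.1961 0.1969 0.1977]
0.02 283 [0.1931 0.1939 0.1948]
0.04 292 [0.1916 0.1926 0.1939]
0.06 280 [0.1898 0.191  0.1924]
0.08 270 [0.1881 0.1892 0.1903]
0.1 283 [0.1861 0.187  0.1877]
0.12 288 [0.1845 0.1853 0.1863]
lid_front_edge 0.81 [384.3, 225.4] [ 0.5638 -0.0987  0.3546]
drawer_front 0.69 [354.5, 273.1] [ 0.5082 -0.1147 -0.0016]
wrist 1
-0.03 4726 [0.1979 0.1984 0.1989]
-0.015 3883 [0.1966 0.1971 0.1976]
0.02 4521 [0.1935 0.194  0.1945]
0.04 5436 [0.1921 0.1928 0.1948]
0.06 5422 [0.1905 0.1914 0.1934]
0.08 5784 [0.1886 0.1894 0.1914]
0.1 6005 [0.1867 0.1872 0.1877]
0.12 6099 [0.1851 0.1855 0.186 ]
lid_front_edge 0.74 [224.9, 242.8] [ 0.5852 -0.1375  0.1985]
drawer_front 0.76 [186.0, 184.5] [ 0.5216 -0.112   0.0576]
[ 0.6232 -0.1552  0.3137] [ 4.8743 -2.5188 -6.5904]
```

View pics/side4.png

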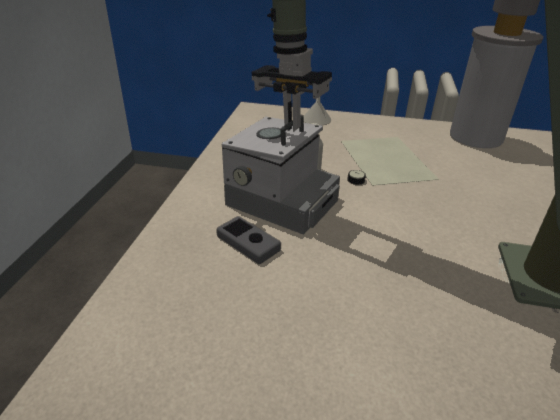

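The side view shows the lid slightly open with the gripper on its bar (about 288,130), the drawer closed and the bystanders in place. The lid slope puts the front edge about 15.3 mm up, so I'll raise it about 5 mm more.

jog_arm:
  plan:
    - [[0.0066,0,0,0,1.1,-1,0],[0.0066,0,0,0,1.1,-1,0],[0.0066,0,0,0,1.1,-1,0],[0.0066,0,0,0,1.1,-0.9,0],[0,0,0,0,0,0,0],[0,0,0,0,0,0,0]]

```text
clock: 16.25
eef_pos: [0.6268, -0.1564, 0.3171]
tool_rot: [0.815, 0.577, -0.031, -0.044]
wrist_force: [1.6, -1.9, -4.4]
grip_width: 0.011
```

```bash
cat > chk.py <<'E'
from h import *
np.set_printoptions(precision=4,suppress=True)
o=np.array([.6174,-.1521]); a=np.radians(-19.45); u=np.array([np.cos(a),np.sin(a)]); v=np.array([-u[1],u[0]])
for cam in("top","wrist"):
    p,d=imaging.camera(cam); W=cloud(cam,d); cv2.imwrite(f"pics/{cam}5.png",p[:,:,::-1])
    m=imaging.outline_of(cam,"chamber_lid")
    if m:
        P=W[(d>0)&m[0]["mask"]]; C=np.c_[(P[:,:2]-o)@u,(P[:,:2]-o)@v,P[:,2]]
        z=[np.median(C[(abs(C[:,0]-x)<.006)&(C[:,2]>.178)&(C[:,2]<.23)][:,2]) for x in(-.03,-.015,.02,.1,.12)]
        print(cam,np.round(z,4),"edge up mm",178*np.sin(np.arctan((z[0]+z[1]-z[3]-z[4])/2/.1325)))
    P=W[d>0]; C=np.c_[(P[:,:2]-o)@u,(P[:,:2]-o)@v,P[:,2]]
    s=C[(C[:,2]>.05)&(C[:,2]<.062)&(C[:,0]<-.09)&(C[:,0]>-.2)&(abs(C[:,1])<.07)]
    if len(s)>20: print(cam,"panel",len(s),np.percentile(s[:,0],[2,50,98]))
    for n in("meter","gauge","bottle"):
        for r in imaging.place_of(cam,n)[:1]: print(cam,n,round(r["conf"],2),ray(cam,r["position"],0))
s=env.get_state(); print(s["clock"],s["eef_pos"],s["wrist_force"],s["grip_width"])
E
python3 chk.py
```

```text
top [0.2028 0.2011 0.197  0.188  0.1859] edge up mm 19.966300335269576
top panel 386 [-0.1132 -0.1073 -0.1009]
top meter 0.92 [0.6807 0.0379 0.    ]
wrist [0.2028 0.2012 0.1972 0.1882 0.186 ] edge up mm 19.8138195670567
wrist panel 1057 [-0.1114 -0.1071 -0.1034]
wrist bottle 0.33 [ 0.4983 -0.1172  0.    ]
16.75 [ 0.6268 -0.1564  0.317 ] [-0.6988 -1.4202 -2.2921] 0.010798512378843099
```

jog_arm:
  plan:
    - [[0,0,0,0,0,0,0],[0,0,0,0,0,0,0],[0,0,0,0,0,0,0],[0,0,0,0,0,0,0],[0,0,0,0,0,0,0],[0,0,0,0,0,0,0]]

```text
clock: 17.5
eef_pos: [0.6268, -0.1564, 0.3168]
tool_rot: [0.815, 0.577, -0.031, -0.044]
wrist_force: [-2.7, -0.4, -0.7]
grip_width: 0.011
```

```bash
python3 chk.py
```

```text
top [0.2024 0.2008 0.1968 0.1879 0.1857] edge up mm 19.70153488807703
top panel 386 [-0.1132 -0.1075 -0.101 ]
top meter 0.9 [0.6725 0.0466 0.    ]
wrist [0.2025 0.2009 0.1969 0.1882 0.186 ] edge up mm 19.466180206404946
wrist panel 1054 [-0.1117 -0.1072 -0.1033]
18.0 [ 0.6268 -0.1564  0.3168] [-3.7683 -0.4375 -1.2594] 0.0109726416489767
```

View pics/wrist5.png

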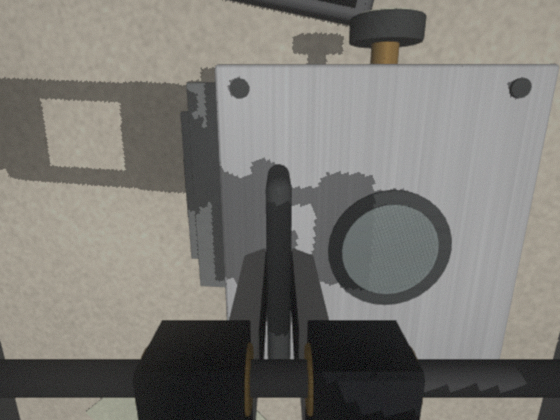

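```bash
python3 -c "
from workcell import env
print(env.job_done()); s=env.get_state(); print(s['clock'],s['eef_pos'],s['grip_width'])"
```

```text
the job is handed in; nothing more can be done
None
the job is handed in; nothing more can be done
```

The drawer is home and the lid is held slightly open by its handle, with the front edge about 19.6 mm up. I handed the job in at about 18 s of the 51 s allowed.

- **Drawer:** I pushed it in first, from about 58 mm out, through the detent to its stop. The force dropped as it snapped through, then climbed against the stop. The last camera checks put its face at about 112 mm in front of the chamber origin, which is the home position.
- **Lid:** I then gripped the handle and pulled up in small steps. The highest pull I read was about 13 N before the seal let go. The largest handle rise I read when it let go was about 7 mm. I then followed the hinge arc up to the target height.
- **Last checks:** The top camera gave 19.7 mm and the wrist camera 19.5 mm. The bar was still gripped, with the fingers 11 mm apart.
- **Small drift:** The edge sank about 0.3 mm over the last 1.25 s, and the measured wrist force wandered by a few newtons while I held still. I judged this harmless and did not investigate.
- **Bystanders:** In the side view just before the final lift, the meter, gauge and bottle looked in place. At the end the networks found only the meter, at (0.672, 0.047) and near its starting place. They missed the gauge and bottle, which were largely hidden or out of view. One low-confidence bottle report before that was plainly wrong.

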